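# Clear the light bench and hold the green-stone cell in the beam

## Task

Pick up the blue scraper block and with it (not with the fingers) sweep the three brass offcuts off the dark plate of the light bench into the white catch tray at its edge, then stand the scraper back upright on the bench top, clear of the light bench. Then take the cell with the green stone by its two white frosted faces only, never touching its clear windows, and hold it upright about midway between lamp and viewer so that the stone is centred in the light path and the light passes squarely through both clear windows. Finish while still holding it there in the air, clear of the light bench, and leave the amber cell, the mug and the brush where they are.

Things in the scene. Friction and masses are not known exactly. Their poses are not given: they have to be found in the camera images.
- light_bench: fixed light bench. Origin on the table below the middle of the light path; its y axis runs along the beam (red lamp at +y, black viewer with a brass ring at -y), its +x side carries the white catch tray. Dark steel plate, top 20 mm above the table, x from -65 to +55 mm, y from -105 to +105 mm
- lamp (a point): middle of the red lamp's bright lens, on the beam: 57 mm from the beam's middle, 95 mm above the table. Lamp and viewer are level barrels (44 and 38 mm across) reaching out to 105 mm from the middle, each on a 30 mm square post 70 to 100 mm from the middle; their highest point is 119 mm above the table, and the space between them is empty
- viewer (a point): middle of the viewer's lens, on the beam, 60 mm from its middle on the other side, 95 mm above the table
- tray (a point): middle of the floor of the white catch tray that lies against the plate's +x edge, 3 mm above the table. Inside it reaches from the plate's edge (light bench x = 55 mm) to x = 130 mm and over y from -72 to +72 mm; rim 22 mm above the table
- beam (a point): middle of the light path, midway between lamp and viewer, 95 mm above the table (axes as the light bench's: beam along y)
- scraper: scraper block standing upright on the table, about 140 g: blue block 30 mm (x) by 84 mm (y) by 28 mm high, either 84 mm face can push; on top in the middle a pale wooden handle 20 mm (x) by 36 mm (y), from 26 to 90 mm height, to be gripped across its x. Origin at the centre of its underside, z up
- offcut0: loose brass offcut 0, 14 x 12 x 8 mm, 11 g, one of three lying flat on the plate of the light bench (all three start within 40 mm of the light bench's origin, under the beam); origin at its centre
- offcut1: loose brass offcut 1, 14 x 12 x 8 mm, 11 g, one of three lying flat on the plate of the light bench (all three start within 40 mm of the light bench's origin, under the beam); origin at its centre
- offcut2: loose brass offcut 2, 14 x 12 x 8 mm, 11 g, one of three lying flat on the plate of the light bench (all three start within 40 mm of the light bench's origin, under the beam); origin at its centre
- green_cell: glass cell with a green stone, base and lid, loose, upright on the table, 85 g: 40 mm (its x) by 26 mm (its y) by 64 mm high; origin at the centre of its underside, z up. Faces at +y and -y (26 mm apart): white frosted; faces at +x and -x (40 mm apart): clear windows, light must pass along its x. It stands in either of two places, swapped with the amber cell
- green_cell_frosted: the two white frosted plates of the green cell: 37 mm wide along x, full height 0 to 64 mm, outer faces at y = +-13 mm (same origin and axes as the cell)
- green_cell_windows: the two clear windows of the green cell, 19.5 mm wide along y, from 2 to 62 mm height, outer faces at x = +-20 mm, 1.5 mm proud of the edges of the frosted plates (same origin and axes as the cell)
- green_cell_stone (a point): centre of the green stone, on the cell's axis 25 mm above its underside (axes as the cell's)
- amber_cell: bystander: a cell of the same size with an amber stone, base and lid, standing on the table at least 95 mm from the green cell; origin at the centre of its underside
- mug: bystander: white mug, 76 mm across, 85 mm high, standing on the table; origin at the centre of its underside
- brush: bystander: a bench brush lying on the table, 140 mm long along its x; origin on its underside
Not all that is in view belongs to the job. Leave any pink look-alike of the green_cell alone.

How it is judged:
On the way, in this order (a step that is already met when the one before it is completed fails the run):
1. the scraper is gripped and lifted off the table (contact force between the fingers and scraper above 1 N and height (world z) of scraper above 0.012 m), for 0.1 s.
2. all three offcuts lie in the catch tray (x of offcut0 in the frame of light_bench between 0.053 and 0.135 m and y of offcut0 in the frame of light_bench between -0.078 and 0.078 m and height (world z) of each of offcut0, offcut1, offcut2 below 0.019 m and x of offcut1 in the frame of light_bench between 0.053 and 0.135 m and y of offcut1 in the frame of light_bench between -0.078 and 0.078 m and x of offcut2 in the frame of light_bench between 0.053 and 0.135 m and y of offcut2 in the frame of light_bench between -0.078 and 0.078 m), for 0.2 s.
3. the scraper stands upright on the table, released, clear of the light bench (contact force between the fingers and scraper below 0.1 N and height (world z) of scraper below 0.006 m and angle between scraper's own z axis and vertical below 0.12 rad and linear speed of scraper below 0.02 m/s and contact force between scraper and light_bench below 0.1 N), for 0.2 s.
4. the green cell is gripped by its frosted faces and lifted (contact force between the fingers and green_cell_frosted above 1 N and height (world z) of green_cell above 0.03 m), for 0.1 s.
At the end, for the whole second after the job is handed in: Offcuts in the tray; scraper released, upright (0.12 rad) on the table, off the light bench. Green cell held still by its frosted faces only, not touching bench or scraper: stone within 8 mm of the beam axis and 22 mm of its middle, upright and square to the beam within 0.15 rad (all of step 2 and all of step 3 and x of green_cell_stone in the frame of beam between -0.008 and 0.008 m and z of green_cell_stone in the frame of beam between -0.008 and 0.008 m and y of green_cell_stone in the frame of beam between -0.022 and 0.022 m and angle between the x axis of green_cell and the y axis of light_bench, either way round below 0.15 rad and angle between green_cell's own z axis and vertical below 0.15 rad and contact force between the fingers and green_cell_frosted above 1 N and contact force between the fingers and green_cell_windows below 0.3 N and contact force between green_cell and light_bench below 0.1 N and contact force between green_cell and scraper below 0.1 N and linear speed of green_cell below 0.02 m/s); the arm keeps its last pose, push and grip.
It fails at once if the fingers or arm touch an offcut (contact force between any of the fingers, the arm and offcut0 above 0.5 N or contact force between any of the fingers, the arm and offcut1 above 0.5 N or contact force between any of the fingers, the arm and offcut2 above 0.5 N).
It fails at once if the green cell's clear windows are touched by the fingers (over 0.5 N) (contact force between the fingers and green_cell_windows above 0.5 N).
It fails at once if the green cell knocks against the light bench (over 2 N) (contact force between green_cell and light_bench above 2 N).
It fails at once if the amber cell, mug or brush is moved by more than 15 mm (distance of any of amber_cell, mug, brush from where it was at the start of the episode above 0.015 m).
It also fails if it takes over 67 s, if anything falls off the work surface, if the arm or the gripper's body presses on something with over 40 N, if the wrist force passes 120 N, or if a joint passes its speed limit or range.

## Robot

A 6-joint arm with a two-finger parallel gripper is mounted at the origin on the work surface. World frame = base frame: x ahead of the robot, y to its left, z up, the work surface at z = 0. Lengths are in m, angles in rad, forces in N, time in s.
With the tool pointing down it reaches from about 0.35 to 0.725 m from the base axis. Payload 4.3 kg.
Tool frame: the origin (TCP) lies at the very end of the fingers, on their centre line; the grasp point (between the pads) lies 19 mm behind it; z points along the fingers, y is the line along which they close (so a half turn about z gives the same grasp; the last joint's range is limited). The gripper opens to 85 mm and grips with 20 to 120 N. Pads are 22 mm wide; open, the fingers measure 114 mm over their backs; the gripper's body (76 mm by 85 mm) begins 54 mm behind the grasp point. The pads swing forward as they close: fully open they stand 13 mm farther back than shut.
Start: joints at [-1.219, 0.377, 0.081, 1.274, 0, 1.46], TCP at [0.256, -0.515, 0.231] pointing down, gripper open.
Joint ranges: [-2.72, 2.72], [-0.84, 1.66], [-1.02, 1.22], [-1.77, 2.12], [-1.37, 1.28], [-3.14, 3.14]. Speed limits (rad/s): [2.57, 2.57, 3.14, 3.14, 3.14, 3.14].

## Interface

Orientations are given as a rotation vector (axis times angle).
In Python, from rig import bot gives the robot as it stands.
- The arm moves only by the tool move_arm, never from a script. Its arguments are lists of equal length, an entry for each row: "rot": the turn, a rotation vector about the world's x, y, z in degrees, a list of three; "xyz": the shift along the world's x, y, z in cm, a list of three; "grip": the finger opening in cm, from 0 to 8.54. A call has exactly 8 rows; each row shifts and turns the commanded pose from where the row before left it; what a row does not reach is not made up. A row lasts 1/8 s, in which the tool goes at most 62.5 mm and 10.7 degrees, less where a joint would pass 70% of its speed; a pose out of reach is approached as far as the arm can. A call is refused whole if a number of a shift passes 6.25 or a number of a turn 10.7, either way. A call with a gripper value outside its range is refused whole. The fingers move at their own pace and stop on an object; "squeeze" is the grip in N (left out, the last holds). Time passes only in rows, so rows that do not move let the fingers close, or fill a call up. It gives the time, the measured TCP pose, the force, the opening and the grip force at its end, in the units of the state.
- bot.sense(): the state, without advancing time (a new reading comes with each control period).
- bot.grab_frame(name): name is "scene" or "top"; returns a dict with "color" (480x640x3 uint8, blue, green, red), "range_z" (480x640 float32, m along the optical axis (not along the pixel's ray), 0 where there is no reading), "mtx" (3x3 intrinsics, pixels), "R" (3x3) and "t" (3): a world point X has camera coordinates R X + t. Camera axes: x right, y down, z forward; pixel columns grow to the right and rows downward; lengths in m; the calibration is good to about 2 mm. A picture is of the moment at which its call begins.
- bot.close_job(): hands the job in; it is judged then, once.
The state is a dict: "time_s": time; "joints": joint angles; "joint_velocities": joint speeds; "joint_efforts": joint torques, N m; "tcp_pos": TCP position; "tool_rot": TCP orientation; "force": force on the tool from outside, world axes, zero at the start; "wrist_torque": the same for the moment, N m; "gripper_width": finger opening in m; "finger_force": force on a finger pad.
Only numpy, scipy, OpenCV 4.12 (cv2) and the standard library are available. Lean on these libraries where they do the work, as an engineer would, in place of code of your own. Each camera call takes 0.05 s, during which the arm holds its last target. There are 200 camera calls.

## Working session

There is one attempt and no reset: what is moved stays moved. The work goes in short steps, Python scripts to look and compute and a tool call to move; the robot and the scene stay as the last step left them, time stands still between calls to the robot, and variables do not carry over. Pictures are saved under pics/ and viewed, at most 10 in all, crops included, and the job is handed in when it is done.

Besides the shell and the picture viewer there is one more tool, called after "Call:" as name(argument=value, ...), one argument or row to a line, values as JSON. move_arm: Moves the arm, as the interface text tells. Its arguments: {"type":"object","properties":{"rot":{"type":"array","items":{"type":"array","items":{"type":"number"}}},"xyz":{"type":"array","items":{"type":"array","items":{"type":"number"}}},"grip":{"type":"array","items":{"type":"number"}},"squeeze":{"type":"number"}},"required":["rot","xyz","grip"]}

```bash
mkdir -p pics
cat > h.py <<'E'
import numpy as np, cv2
from rig import bot
def grab(n, save=None):
    f=bot.grab_frame(n)
    if save: cv2.imwrite('pics/'+save,f['color'])
    return f
def cloud(f):
    z=f['range_z']; v,u=np.mgrid[:480,:640]; K=f['mtx']
    P=np.stack([(u-K[0,2])/K[0,0]*z,(v-K[1,2])/K[1,1]*z,z],-1)
    W=(P-f['t'])@f['R']; W[z==0]=np.nan
    return W
E
python3 - <<'E'
from h import *
for n in('scene','top'):
    f=grab(n,n+'0.png'); np.savez('/tmp/'+n,**f); print(n,-f['R'].T@f['t'],f['R'][2])
s=bot.sense(); print(s['time_s'],s['tcp_pos'],s['tool_rot'],s['gripper_width'])
E
```

```text
scene [ 1.16180288 -0.34856705  0.78107565] [-0.66183474  0.33055148 -0.67283765]
top [0.38545341 0.01562056 1.11926127] [ 0.08547081 -0.00129099 -0.99633984]
0.1 [ 0.25599082 -0.51421216  0.23046771] [-3.05645001e+00 -7.18543119e-01  3.52277421e-04] 0.0857701688528472
```

View pics/scene0.png

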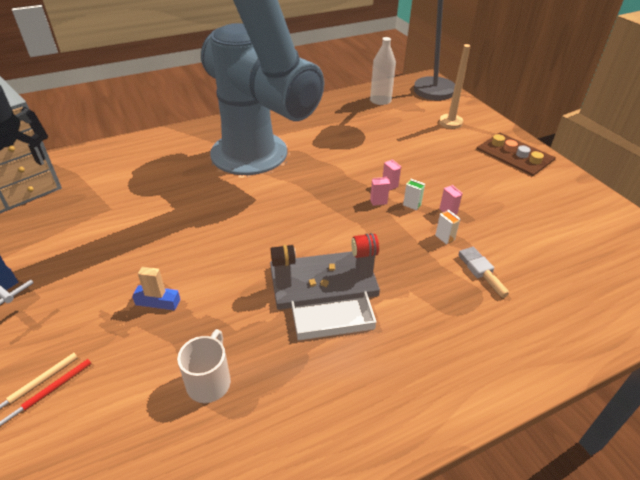

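View pics/top0.png

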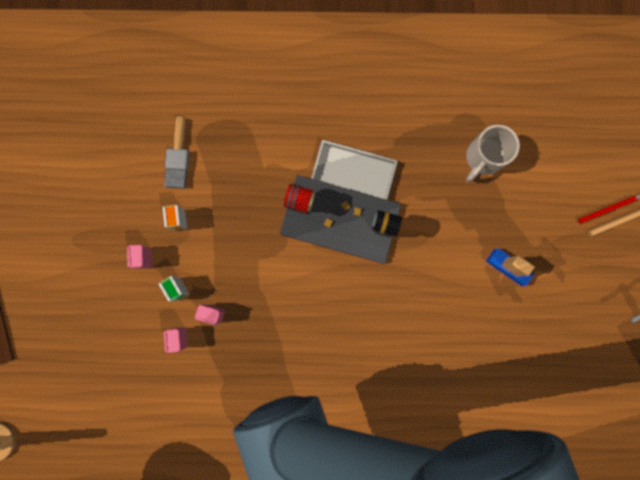

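Both views agree. The green-lidded cell is at scene (414,193) and top (173,289). It could be confused with the amber cell at scene (448,227), or with the pink look-alikes at scene (391,175), (380,191) and (452,200). I choose the green one. The scraper is at top (512,267), the bench at (345,218), the offcuts near (346,206), (358,211) and (328,223), the mug at (492,150) and the brush at (177,160).

```bash
cat > m.py <<'E'
from h import *
def mask(f,W,kind):
    hsv=cv2.cvtColor(f['color'],cv2.COLOR_BGR2HSV); h,s,v=[hsv[...,i].astype(int) for i in range(3)]
    return {'blue':(h>105)&(h<130)&(s>150)&(v>60),'green':(h>45)&(h<85)&(s>120),'dark':(s<60)&(v<110),
     'brass':(h>15)&(h<32)&(s>120)&(v>90),'white':(s<45)&(v>110),'pink':(h>160)&(s>60)&(s<200)}[kind]
def rect(P):
    (c,wh,a)=cv2.minAreaRect((P[:,:2]*1000).astype(np.float32)); return np.round(c,1),np.round(wh,1),round(a,1),np.round(np.nanmedian(P[:,2])*1000,1)
E
python3 - <<'E'
from m import *
for n in('top','scene'):
    f=dict(np.load('/tmp/%s.npz'%n)); W=cloud(f); x,y,z=[W[...,i] for i in range(3)]
    near=(x>.3)&(x<.75)&(abs(y)<.45)
    for k,lo,hi in(('blue',.022,.034),('green',.05,.075),('dark',.015,.025)):
        m=mask(f,W,k)&near&(z>lo)&(z<hi)
        if k=='dark': m=cv2.morphologyEx(m.astype(np.uint8),cv2.MORPH_OPEN,np.ones((3,3)))
        nn,l,st,c=cv2.connectedComponentsWithStats(m.astype(np.uint8))
        for i in range(1,nn):
            if st[i,4]>25: print(n,k,st[i],c[i].round(),*rect(W[l==i]))
    # objects by height near items
    m=near&(z>.086)&(z<.125)
    nn,l,st,c=cv2.connectedComponentsWithStats(m.astype(np.uint8))
    for i in range(1,nn):
        if st[i,4]>15: print(n,'high',st[i],c[i].round(),*rect(W[l==i]))
    m=near&mask(f,W,'brass')&(z>.022)&(z<.034)
    nn,l,st,c=cv2.connectedComponentsWithStats(m.astype(np.uint8))
    for i in range(1,nn):
        if st[i,4]>3: print(n,'brass',st[i],c[i].round(),*rect(W[l==i]))
f=dict(np.load('/tmp/scene.npz'));t=dict(np.load('/tmp/top.npz'))
a=cv2.resize(f['color'][150:260,360:480],(440,400),interpolation=2);b=cv2.resize(t['color'][240:340,120:210],(360,400),interpolation=2)
cv2.imwrite('pics/crop1.png',np.hstack([a,b]))
E
```

```text
top blue [488 249  45  36 367] [506. 266.] [ 435.  -347.1] [84.2 31.8] 54.6 28.1
top green [163 279  17  20 162] [170. 289.] [387.2 286.9] [37.5 15.7] 31.3 62.3
top dark [ 281  176  119   86 5087] [340. 221.] [525.6 -24.6] [207.2 118.8] 74.7 20.1
top high [283 184  31  30 671] [298. 198.] [550.9  53.9] [47.8 46. ] 74.7 113.5
top high [372 210  30  27 574] [386. 223.] [ 508.  -103.1] [46.4 40.2] 74.8 111.1
top high [511 256  23  20 229] [522. 266.] [ 434.4 -346.9] [36.4 20.2] 55.7 90.0
top brass [346 206   4   3  10] [348. 207.] [546.7 -37.5] [3.9 6.1] 6.8 27.6
top brass [354 207   7   9  47] [357. 211.] [539.5 -55.8] [11.7 16.1] 89.1 28.6
top brass [324 219   8   8  45] [327. 223.] [ 5.171e+02 -1.000e-01] [11.1 16.3] 64.4 28.8
scene blue [160 290  17  11 124] [169. 295.] [ 452.4 -324.4] [27.9 26.3] 51.7 28.3
scene green [410 182  12   6  31] [416. 184.] [386.1 290.2] [31.3 13.2] 27.0 62.0
scene dark [319 267  50  26 644] [342. 281.] [556.6   5.1] [106.   55.6] 84.9 20.4
scene dark [274 284  14   8  58] [280. 288.] [ 521.4 -120.5] [28.9 18. ] 43.8 21.0
scene high [352 234  28  24 558] [366. 245.] [556.3  51.3] [48.3 44.1] 77.9 110.0
scene high [271 245  26  22 466] [283. 255.] [ 512.1 -104.4] [46.7 39.3] 74.7 108.8
scene high [138 267  22  11 167] [149. 272.] [ 437.5 -348.2] [36.9 21.5] 56.2 90.1
scene brass [329 264   6   6  29] [332. 267.] [517.   -0.7] [10.4 17.4] 63.4 28.3
scene brass [309 279   7   7  35] [312. 282.] [541.  -56.7] [11.  15.2] 89.4 28.1
scene brass [321 280   7   7  37] [324. 283.] [549.6 -33.2] [12.8 16.3] 53.3 28.2
```

View pics/crop1.png

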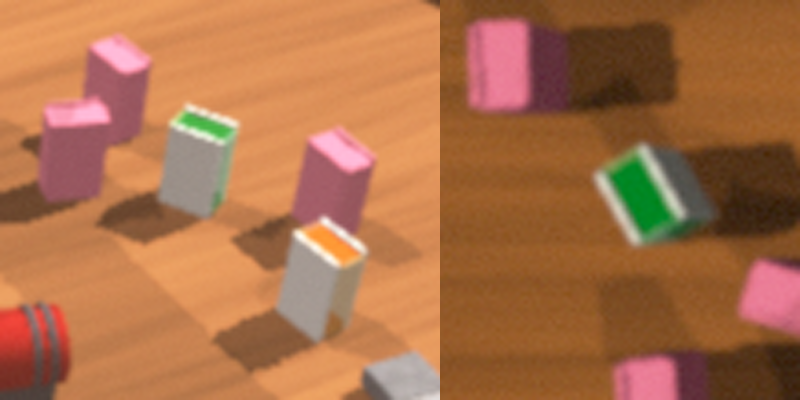

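The crop shows the green cell between the pinks, with white frosted strips on its long sides (top view, lid centre near (170,289)), and the amber cell well away from it. From the depth data:

| Item | Centre (mm) | Orientation |
|---|---|---|
| Bench | (530.5, -25.5) | y axis at 74.7° |
| Scraper | (435.5, -347.3) | y axis at 55.2° |
| Green cell | ≈ (387, 288) | x axis at ≈ 30° |

I'll go to the scraper first.

Call:
move_arm(
  rot=[
    [0,0,3.6],
    [0,0,3.6],
    [0,0,3.6],
    [0,0,3.6],
    [0,0,3.6],
    [0,0,3.6],
    [0,0,3.6],
    [0,0,3.6],
  ],
  xyz=[
    [2.24,2.09,-1.4],
    [2.24,2.09,-1.4],
    [2.24,2.09,-1.4],
    [2.24,2.09,-1.4],
    [2.24,2.09,-1.4],
    [2.24,2.09,-1.4],
    [2.24,2.09,-1.4],
    [2.27,2.07,-1.4],
  ],
  grip=[5,5,5,5,5,5,5,5],
  squeeze=60,
)

```text
time_s: 1.1
tcp_pos: [0.4361, -0.3468, 0.1184]
tool_rot: [-2.781, -1.459, 0.0]
force: [-0.1, 0.2, 0.2]
gripper_width: 0.0499
finger_force: 0.0
```

Call:
move_arm(
  rot=[
    [0,0,0],
    [0,0,0],
    [0,0,0],
    [0,0,0],
    [0,0,0],
    [0,0,0],
    [0,0,0],
    [0,0,0],
  ],
  xyz=[
    [0,0,-2.4],
    [0,0,-2.4],
    [0,0,-2],
    [0,0,0],
    [0,0,0],
    [0,0,0],
    [0,0,0],
    [0,0,0],
  ],
  grip=[5,5,5,1,1,1,1,1],
)

```text
time_s: 2.1
tcp_pos: [0.4358, -0.348, 0.0517]
tool_rot: [2.783, 1.457, 0.0]
force: [0.2, 0.8, -1.9]
gripper_width: 0.0194
finger_force: 60.8
```

Call:
move_arm(
  rot=[
    [0,0,0],
    [0,0,0],
    [0,0,0],
    [0,0,0],
    [0,0,2.4],
    [0,0,2.4],
    [0,0,2.4],
    [0,0,2.4],
  ],
  xyz=[
    [0,0,1.5],
    [0,0,3.8],
    [0,0,4],
    [0,0,4],
    [0.5,3,0],
    [0.5,4.2,0],
    [0.5,4.2,0],
    [0.5,4.2,0],
  ],
  grip=[1,1,1,1,1,1,1,1],
)

```text
time_s: 3.1
tcp_pos: [0.4559, -0.1907, 0.1856]
tool_rot: [2.65, 1.685, 0.001]
force: [0.8, -0.1, -1.7]
gripper_width: 0.0194
finger_force: 61.0
```

Call:
move_arm(
  rot=[
    [0,0,2.4],
    [0,0,2.4],
    [0,0,2.4],
    [0,0,2.5],
    [0,0,0],
    [0,0,0],
    [0,0,0],
    [0,0,0],
  ],
  xyz=[
    [0.6,4.2,0],
    [0.6,4.2,0],
    [0.6,4.2,0],
    [0.6,4.2,0],
    [0,1,0],
    [0,0,0],
    [0,0,0],
    [0,0,0],
  ],
  grip=[1,1,1,1,1,1,1,1],
)

```text
time_s: 4.1
tcp_pos: [0.4797, -0.0149, 0.1844]
tool_rot: [2.501, 1.9, -0.0]
force: [1.3, 0.2, -1.4]
gripper_width: 0.0196
finger_force: 60.9
```

Run:
```python
from m import *
s=bot.sense(); print(s['time_s'],s['tcp_pos'],s['tool_rot'],s['finger_force'],s['gripper_width'])
f=grab('scene','s1.png'); W=cloud(f); m=mask(f,W,'blue')&(W[...,2]>.05)&(abs(W[...,1])<.2)
nn,l,st,c=cv2.connectedComponentsWithStats(m.astype(np.uint8))
for i in range(1,nn):
    if st[i,4]>25:
        P=W[l==i]; print(st[i],rect(P),np.nanpercentile(P,[1,50,99],axis=0).round(4))
```

```text
4.1 [ 0.4797026  -0.01485376  0.18442237] [ 2.50130080e+00  1.90031911e+00 -6.23267940e-05] 60.93749642372131 0.019621849346816107
[327 203  12   9  79] (array([490.5,  12.7]), array([20.7, 29.6]), 53.6, np.float64(161.9)) [[ 0.4768 -0.0027  0.16  ]
 [ 0.4895  0.0127  0.1619]
 [ 0.5034  0.0232  0.1644]]
```

View pics/s1.png

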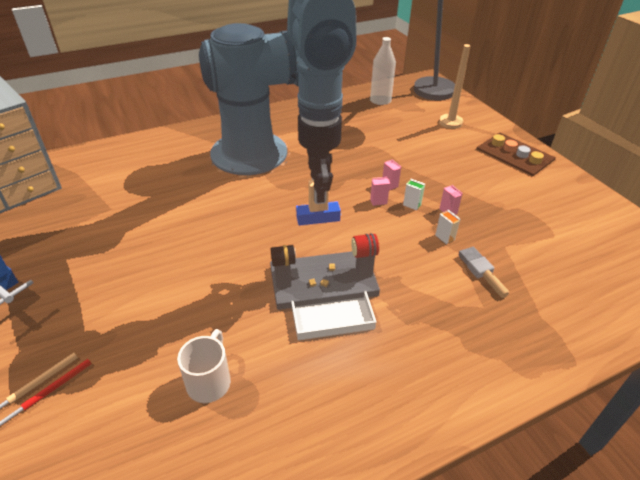

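The scraper is held level at scene (318,213), parallel to the bench, and the offcuts are undisturbed at (312,282), (324,283) and (332,267). Next I lower it behind them.

Call:
move_arm(
  rot=[
    [0,0,0],
    [0,0,0],
    [0,0,0],
    [0,0,0],
    [0,0,0],
    [0,0,0],
    [0,0,0],
    [0,0,0],
  ],
  xyz=[
    [0,0,-2.5],
    [0,0,-2.5],
    [0,0,-2.5],
    [0,0,-1.5],
    [0,0,-1],
    [0,0,-1],
    [0,0,0],
    [0,0,0],
  ],
  grip=[1,1,1,1,1,1,1,1],
)

```text
time_s: 5.15
tcp_pos: [0.4801, -0.0139, 0.0748]
tool_rot: [2.499, 1.902, 0.001]
force: [-0.1, -0.6, -0.5]
gripper_width: 0.019
finger_force: 60.7
```

Call:
move_arm(
  rot=[
    [0,0,0],
    [0,0,0],
    [0,0,0],
    [0,0,0],
    [0,0,0],
    [0,0,0],
    [0,0,0],
    [0,0,0],
  ],
  xyz=[
    [0.6,-0.16,-0.1],
    [0.68,-0.19,0],
    [0.68,-0.19,0],
    [0.68,-0.19,0],
    [0.68,-0.19,0],
    [0.68,-0.19,0],
    [0.68,-0.19,0],
    [0.68,-0.19,0],
  ],
  grip=[1,1,1,1,1,1,1,1],
)

```text
time_s: 6.15
tcp_pos: [0.5336, -0.0288, 0.0733]
tool_rot: [-2.5, -1.903, 0.0]
force: [0.3, -0.3, -0.8]
gripper_width: 0.0192
finger_force: 60.8
```

Call:
move_arm(
  rot=[
    [0,0,0],
    [0,0,0],
    [0,0,0],
    [0,0,0],
    [0,0,0],
    [0,0,0],
    [0,0,0],
    [0,0,0],
  ],
  xyz=[
    [0.68,-0.19,0],
    [0.68,-0.19,0],
    [0.68,-0.19,0],
    [0.68,-0.19,0],
    [0.68,-0.19,0],
    [0.68,-0.19,0],
    [0.68,-0.19,0],
    [0.68,-0.19,0],
  ],
  grip=[1,1,1,1,1,1,1,1],
)

```text
time_s: 7.15
tcp_pos: [0.5882, -0.044, 0.0733]
tool_rot: [2.5, 1.903, 0.0]
force: [0.7, 0.3, -1.6]
gripper_width: 0.0189
finger_force: 60.8
```

Run:
```python
from m import *
f=grab('scene'); cv2.imwrite('pics/s2.png',cv2.resize(f['color'][200:350,220:420],(800,600),interpolation=2))
```

```text
(no output)
```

View pics/s2.png

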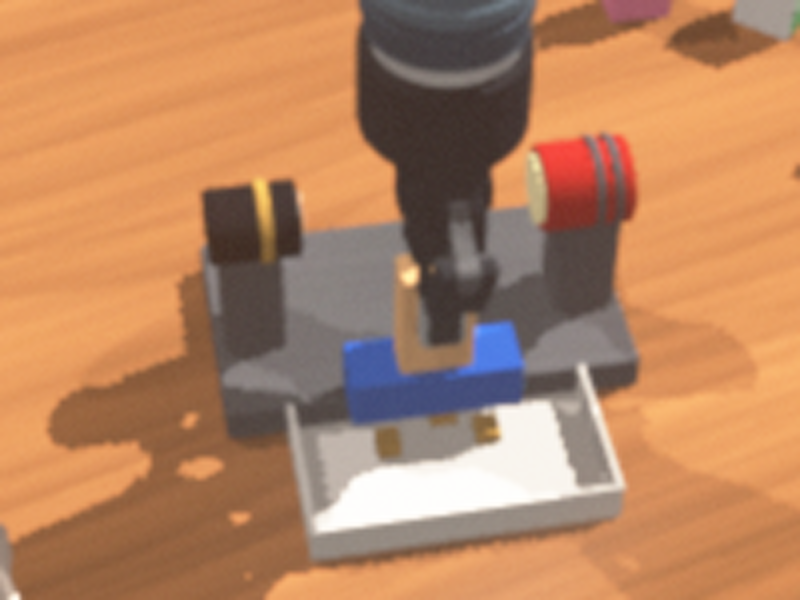

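The crop shows all three offcuts in the tray, at crop pixels (388,442), (443,418) and (487,428). I'll lift, check them by depth, and carry the scraper back.

Call:
move_arm(
  rot=[
    [0,0,0],
    [0,0,0],
    [0,0,0],
    [0,0,0],
    [0,0,-2.4],
    [0,0,-2.4],
    [0,0,-2.4],
    [0,0,-2.4],
  ],
  xyz=[
    [0,0,2],
    [0,0,3],
    [0,0,3.2],
    [0,0,3],
    [-1.8,-3.6,0],
    [-1.9,-3.8,0],
    [-1.9,-3.8,0],
    [-1.9,-3.8,0],
  ],
  grip=[1,1,1,1,1,1,1,1],
)

```text
time_s: 8.2
tcp_pos: [0.512, -0.195, 0.1854]
tool_rot: [2.651, 1.685, 0.0]
force: [-0.1, -0.5, -1.6]
gripper_width: 0.0194
finger_force: 60.9
```

Run:
```python
from m import *
o=np.array([.5305,-.0255]);R=np.array([[.9646,-.2639],[.2639,.9646]])
for n in('top','scene'):
    f=grab(n,n+'2.png'); W=cloud(f); x=W[...,0]
    L=(W[...,:2]-o)@R.T
    m=(mask(f,W,'brass')|0)&(L[...,0]>-.07)&(L[...,0]<.14)&(abs(L[...,1])<.09)&(W[...,2]<.035)
    nn,l,st,c=cv2.connectedComponentsWithStats(m.astype(np.uint8))
    for i in range(1,nn):
        if st[i,4]>3: print(n,st[i],(np.nanmedian(L[l==i],axis=0)*1000).round(1),(np.nanpercentile(W[l==i][:,2],[5,95])*1000).round(1))
```

```text
top [338 174   6   7  35] [74.2 21.1] [ 6.1 13.7]
top [362 181   7   6  33] [ 75.  -28.6] [ 8.1 14.3]
top [346 184   7   5  28] [60.7  1.5] [11.  17.9]
scene [327 299   7   6  35] [63.2  1. ] [ 9.4 17. ]
scene [339 304   5   6  26] [76.1 19.9] [ 9.4 13.3]
scene [314 308   6   6  26] [ 77.3 -29. ] [ 7.6 12.6]
```

All three are in the tray: local x is 62 to 77 mm and the tops are at or below 18 mm. Now I set the scraper down where it stood.

Call:
move_arm(
  rot=[
    [0,0,-2.4],
    [0,0,-2.4],
    [0,0,-2.4],
    [0,0,-2.4],
    [0,0,0],
    [0,0,0],
    [0,0,0],
    [0,0,0],
  ],
  xyz=[
    [-1.9,-3.8,0],
    [-1.9,-3.8,0],
    [-1.9,-3.8,0],
    [-1.9,-3.8,0],
    [0,0,-2],
    [0,0,-3],
    [0,0,-3],
    [0,0,-2],
  ],
  grip=[1,1,1,1,1,1,1,1],
)

```text
time_s: 9.3
tcp_pos: [0.4366, -0.3448, 0.0838]
tool_rot: [-2.78, -1.46, 0.0]
force: [0.5, 0.5, -0.7]
gripper_width: 0.0194
finger_force: 60.9
```

Call:
move_arm(
  rot=[
    [0,0,0],
    [0,0,0],
    [0,0,0],
    [0,0,0],
    [0,0,0],
    [0,0,0],
    [0,0,0],
    [0,0,0],
  ],
  xyz=[
    [0,0,-1.2],
    [0,0,-0.8],
    [0,0,-0.6],
    [0,0,-0.4],
    [0,0,0],
    [0,0,0],
    [0,0,0],
    [0,0,0],
  ],
  grip=[1,1,1,1,1,1,1,1],
)

```text
time_s: 10.3
tcp_pos: [0.4368, -0.346, 0.0555]
tool_rot: [2.782, 1.459, 0.0]
force: [1.1, 0.2, -0.7]
gripper_width: 0.0193
finger_force: 60.9
```

Call:
move_arm(
  rot=[
    [0,0,0],
    [0,0,0],
    [0,0,0],
    [0,0,0],
    [0,0,0],
    [0,0,0],
    [0,0,0],
    [0,0,0],
  ],
  xyz=[
    [0,0,-0.2],
    [0,0,-0.15],
    [0,0,0],
    [0,0,0],
    [0,0,0],
    [0,0,0],
    [0,0,0],
    [0,0,0],
  ],
  grip=[1,1,1,1,2.6,5,5,5],
)

```text
time_s: 11.3
tcp_pos: [0.4368, -0.346, 0.0519]
tool_rot: [2.782, 1.459, 0.0]
force: [-0.6, -0.8, -0.1]
gripper_width: 0.0501
finger_force: 0.0
```

Call:
move_arm(
  rot=[
    [0,0,0],
    [0,0,0],
    [0,0,0],
    [0,0,0],
    [0,0,0],
    [0,0,0],
    [0,0,0],
    [0,0,0],
  ],
  xyz=[
    [0,0,0],
    [0,0,0],
    [0,0,2],
    [0,0,4],
    [0,0,4],
    [0,0,4],
    [0,0,3],
    [0,0,1],
  ],
  grip=[5,5,5,5,5,5,5,5],
)

```text
time_s: 12.3
tcp_pos: [0.4376, -0.3467, 0.2339]
tool_rot: [2.779, 1.458, 0.002]
force: [0.1, -0.8, 0.3]
gripper_width: 0.0501
finger_force: 0.0
```

Run:
```python
from m import *
s=bot.sense(); print(s['time_s'],s['tcp_pos'],s['tool_rot'],s['finger_force'])
for n in('scene','top'):
    f=grab(n,n+'3.png'); W=cloud(f); x,y,z=[W[...,i] for i in range(3)]
    m=(abs(x-.436)<.06)&(abs(y+.347)<.06)
    a=m&(z>.084)&(z<.1); print(n,'handle',a.sum(),rect(W[a]),np.nanpercentile(z[a],[2,98]))
    a=m&mask(f,W,'blue')&(z>.024)&(z<.035); print('blue',a.sum(),rect(W[a]))
    c=(abs(x-.387)<.04)&(abs(y-.287)<.04)
    for lo in(.054,.057): a=c&(z>lo)&(z<.075); print('cell',lo,a.sum(),rect(W[a]))
    a=c&mask(f,W,'green')&(z>.056); print('green',rect(W[a]), np.nanmean(W[a],axis=0))
```

```text
12.3 [ 0.43756815 -0.34670955  0.23389376] [2.77880024e+00 1.45775695e+00 1.85397459e-03] 0.0
scene handle 190 (array([ 437.9, -345.8]), array([36.9, 20.3]), 54.0, np.float64(89.8)) [0.08453457 0.0922572 ]
blue 142 (array([ 438. , -344.8]), array([84. , 27.6]), 55.6, np.float64(28.4))
cell 0.054 167 (array([389.7, 288.5]), array([41.7, 34. ]), 31.9, np.float64(62.3))
cell 0.057 150 (array([391. , 287.9]), array([39.5, 33. ]), 37.6, np.float64(62.5))
green (array([389. , 287.6]), array([28. , 16.9]), 46.5, np.float64(62.8)) [0.38733102 0.28983011 0.06257971]
top handle 237 (array([ 435. , -344.6]), array([37.3, 20.4]), 54.3, np.float64(90.1)) [0.08554531 0.09381032]
blue 344 (array([ 434.8, -344.2]), array([83.8, 30.7]), 54.4, np.float64(28.1))
cell 0.054 339 (array([388. , 288.3]), array([40.4, 27.1]), 32.5, np.float64(62.2))
cell 0.057 328 (array([388. , 288.3]), array([40.4, 27.1]), 32.5, np.float64(62.3))
green (array([387.3, 287.3]), array([37.9, 15.4]), 31.3, np.float64(62.2)) [0.38813388 0.28730705 0.06216693]
```

The scraper is standing, with its handle level at 90 mm. Averaging the two cameras puts the green cell at (388.5, 287.5) mm with its x axis at 32°.

Call:
move_arm(
  rot=[
    [0,0,9.8],
    [0,0,9.8],
    [0,0,9.8],
    [0,0,9.8],
    [0,0,9.8],
    [0,0,9.8],
    [0,0,9.8],
    [0,0,9.8],
  ],
  xyz=[
    [-0.3,3.96,0],
    [-0.3,3.96,0],
    [-0.3,3.96,0],
    [-0.3,3.96,0],
    [-0.3,3.96,0],
    [-0.3,3.96,0],
    [-0.3,3.96,0],
    [-0.3,3.96,0],
  ],
  grip=[5,5,5,5,5,5,5,5],
)

```text
time_s: 13.4
tcp_pos: [0.4114, -0.0276, 0.23]
tool_rot: [-1.225, -2.89, 0.001]
force: [0.7, 0.1, 0.2]
gripper_width: 0.0502
finger_force: 0.0
```

Call:
move_arm(
  rot=[
    [0,0,9.8],
    [0,0,9.8],
    [0,0,9.8],
    [0,0,9.8],
    [0,0,9.8],
    [0,0,9.8],
    [0,0,9.8],
    [0,0,9.6],
  ],
  xyz=[
    [-0.3,3.96,0],
    [-0.3,3.96,0],
    [-0.3,3.96,0],
    [-0.3,3.96,0],
    [-0.3,3.96,0],
    [-0.3,3.96,-2],
    [-0.3,3.96,-2],
    [-0.3,3.96,-2],
  ],
  grip=[5,5,5,5,5,5,5,5],
)

```text
time_s: 14.4
tcp_pos: [0.3873, 0.2884, 0.1693]
tool_rot: [0.873, -3.015, 0.001]
force: [0.3, -0.7, -0.6]
gripper_width: 0.05
finger_force: 0.0
```

Call:
move_arm(
  rot=[
    [0,0,0],
    [0,0,0],
    [0,0,0],
    [0,0,0],
    [0,0,0],
    [0,0,0],
    [0,0,0],
    [0,0,0],
  ],
  xyz=[
    [0,0,0],
    [0,0,0],
    [0,0,0],
    [0,0,0],
    [0,0,0],
    [0,0,0],
    [0,0,0],
    [0,0,0],
  ],
  grip=[5,5,5,5,5,5,5,5],
)

```text
time_s: 15.4
tcp_pos: [0.3887, 0.2877, 0.1718]
tool_rot: [0.865, -3.02, -0.0]
force: [0.8, 0.7, 0.5]
gripper_width: 0.0499
finger_force: 0.0
```

Run:
```python
from m import *
from scipy.spatial.transform import Rotation as R
s=bot.sense(); print(s['tcp_pos'],R.from_rotvec(s['tool_rot']).as_matrix().round(3),s['joints'])
y=R.from_rotvec(s['tool_rot']).as_matrix()[:,1];print(np.degrees(np.arctan2(y[1],y[0])))
f=grab('scene'); cv2.imwrite('pics/s4.png',cv2.resize(f['color'][110:260,330:490],(640,600),interpolation=2))
```

```text
[0.38870013 0.28773365 0.17184411] [[-0.848 -0.529 -0.   ]
 [-0.529  0.848  0.   ]
 [-0.     0.    -1.   ]] [ 5.05872647e-01  2.21627018e-01 -2.91005875e-01  1.05813981e+00
  1.37655381e-04 -5.19572030e-02]
121.961296278864
```

View pics/s4.png

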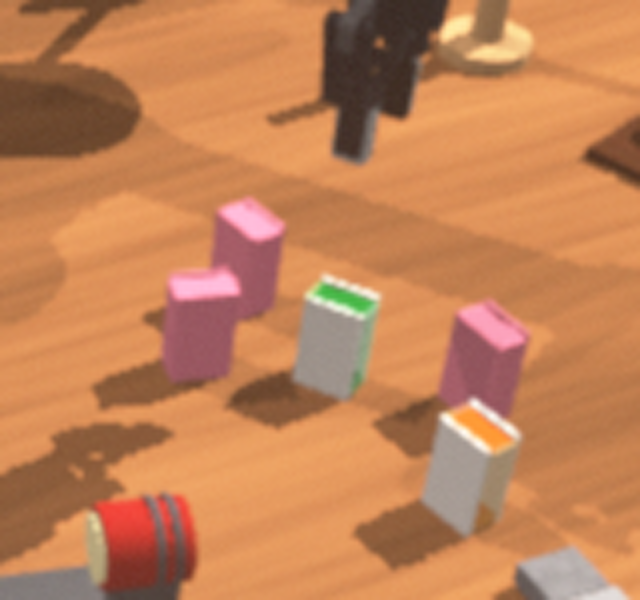

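The fingers straddle the green cell (crop (335,335)), with the pinks and the amber cell clear on both sides. The descent is free.

Call:
move_arm(
  rot=[
    [0,0,0],
    [0,0,0],
    [0,0,0],
    [0,0,0],
    [0,0,0],
    [0,0,0],
    [0,0,0],
    [0,0,0],
  ],
  xyz=[
    [0,0,-2],
    [0,0,-2.5],
    [0,0,-2.5],
    [0,0,-2.5],
    [0,0,-2],
    [0,0,-1.6],
    [0,0,-1],
    [0,0,-0.5],
  ],
  grip=[5,5,5,5,5,5,5,5],
  squeeze=40,
)

```text
time_s: 16.45
tcp_pos: [0.3886, 0.2876, 0.0255]
tool_rot: [0.865, -3.02, 0.0]
force: [-0.1, 0.2, -0.4]
gripper_width: 0.0504
finger_force: 0.0
```

Call:
move_arm(
  rot=[
    [0,0,0],
    [0,0,0],
    [0,0,0],
    [0,0,0],
    [0,0,0],
    [0,0,0],
    [0,0,0],
    [0,0,0],
  ],
  xyz=[
    [0,0,0],
    [0,0,0],
    [0,0,0],
    [0,0,0],
    [0,0,0],
    [0,0,0],
    [0,0,0],
    [0,0,0],
  ],
  grip=[4.2,3.6,3.2,2.8,2.4,2,2,2],
)

```text
time_s: 17.45
tcp_pos: [0.389, 0.2878, 0.0262]
tool_rot: [-0.865, 3.02, 0.0]
force: [-0.7, -0.9, 4.9]
gripper_width: 0.0254
finger_force: 39.6
```

Call:
move_arm(
  rot=[
    [0,0,0],
    [0,0,0],
    [0,0,0],
    [0,0,0],
    [0,0,0],
    [0,0,0],
    [0,0,4.3],
    [0,0,4.3],
  ],
  xyz=[
    [0,0,1],
    [0,0,2],
    [0,0,3],
    [0,0,3],
    [0,0,3],
    [0,0,3],
    [1,-2.2,0],
    [1.4,-3.1,0],
  ],
  grip=[2,2,2,2,2,2,2,2],
)

```text
time_s: 18.45
tcp_pos: [0.4129, 0.2347, 0.1766]
tool_rot: [-1.095, 2.943, 0.0]
force: [-0.4, -0.8, -0.4]
gripper_width: 0.0255
finger_force: 39.5
```

Call:
move_arm(
  rot=[
    [0,0,4.3],
    [0,0,4.3],
    [0,0,4.3],
    [0,0,4.3],
    [0,0,4.3],
    [0,0,4.3],
    [0,0,4.3],
    [0,0,4],
  ],
  xyz=[
    [1.4,-3.1,0],
    [1.4,-3.1,0],
    [1.4,-3.1,0],
    [1.4,-3.1,0],
    [1.4,-3.1,0],
    [1.4,-3.1,0],
    [1.4,-3.1,0],
    [1.4,-3.1,0],
  ],
  grip=[2,2,2,2,2,2,2,2],
)

```text
time_s: 19.45
tcp_pos: [0.5247, -0.0143, 0.1759]
tool_rot: [1.908, -2.496, -0.001]
force: [0.9, 0.9, -0.8]
gripper_width: 0.0257
finger_force: 39.5
```

Call:
move_arm(
  rot=[
    [0,0,0],
    [0,0,0],
    [0,0,0],
    [0,0,0],
    [0,0,0],
    [0,0,0],
    [0,0,0],
    [0,0,0],
  ],
  xyz=[
    [0.6,-1.3,0],
    [0,0,0],
    [0,0,0],
    [0,0,0],
    [0,0,0],
    [0,0,0],
    [0,0,0],
    [0,0,0],
  ],
  grip=[2,2,2,2,2,2,2,2],
)

```text
time_s: 20.45
tcp_pos: [0.5307, -0.0263, 0.1758]
tool_rot: [1.905, -2.498, -0.0]
force: [0.1, 0.5, -0.6]
gripper_width: 0.0256
finger_force: 39.5
```

Run:
```python
from m import *
from scipy.spatial.transform import Rotation as R
s=bot.sense(); y=R.from_rotvec(s['tool_rot']).as_matrix()[:,1];print(s['tcp_pos'],np.degrees(np.arctan2(y[1],y[0])),s['finger_force'],s['gripper_width'])
f=grab('scene'); cv2.imwrite('pics/s5.png',cv2.resize(f['color'][160:350,220:420],(631,600),interpolation=2))
W=cloud(f); x,y,z=[W[...,i] for i in range(3)]
n=(abs(x-.531)<.06)&(abs(y+.026)<.05)&(z>.13)&(z<.23)
hsv=cv2.cvtColor(f['color'],cv2.COLOR_BGR2HSV)
w=n&(hsv[...,1]<60)&(hsv[...,2]>110)
P=W[w]; print(w.sum(),np.nanpercentile(P,[1,50,99],axis=0).round(4)); 
c=np.nanmean(P,0); u,sv,vt=np.linalg.svd(P-c,full_matrices=False); print(c,vt[2],np.degrees(np.arctan2(vt[2][1],vt[2][0])))
```

```text
[ 0.53072614 -0.02628589  0.1758457 ] 164.65828860277807 39.50729548931122 0.025599792493407582
366 [[ 0.5153 -0.0472  0.1538]
 [ 0.5411 -0.0398  0.18  ]
 [ 0.5554 -0.0135  0.2149]]
[ 0.54066934 -0.03508562  0.18109149] [ 0.84081149 -0.5410653  -0.01686364] -32.76143079387303
```

View pics/s5.png

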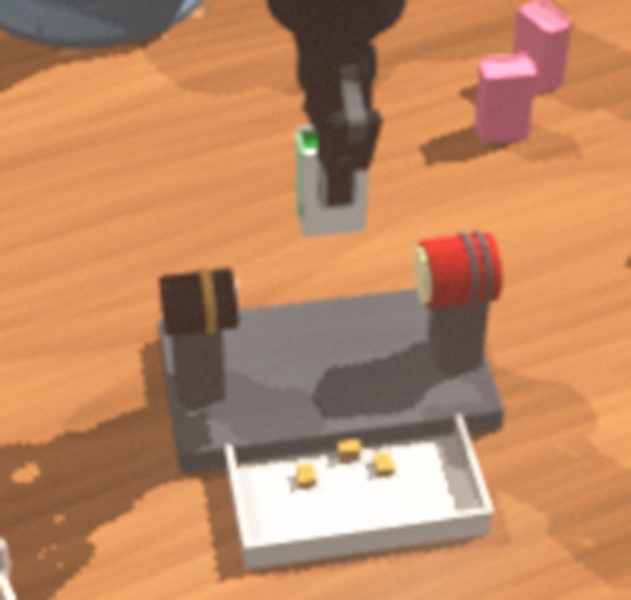

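The cell hangs upright (crop (333,185)), square and above the middle, and the three offcuts lie in the tray at (306,475), (349,450) and (384,463). I lower it into the beam.

Call:
move_arm(
  rot=[
    [0,0,0],
    [0,0,0],
    [0,0,0],
    [0,0,0],
    [0,0,0],
    [0,0,0],
    [0,0,0],
    [0,0,0],
  ],
  xyz=[
    [0.05,0,-1.5],
    [0,0,-1.5],
    [0,0,-1.5],
    [0,0,-1.5],
    [0,0,-1],
    [0,0,-0.6],
    [0,0,-0.3],
    [0,0,0],
  ],
  grip=[2,2,2,2,2,2,2,2],
)

```text
time_s: 21.5
tcp_pos: [0.5314, -0.0263, 0.097]
tool_rot: [-1.905, 2.498, -0.0]
force: [-0.7, -0.7, -0.9]
gripper_width: 0.0256
finger_force: 39.5
```

Call:
move_arm(
  rot=[
    [0,0,0],
    [0,0,0],
    [0,0,0],
    [0,0,0],
    [0,0,0],
    [0,0,0],
    [0,0,0],
    [0,0,0],
  ],
  xyz=[
    [0,0,0],
    [0,0,0],
    [0,0,0],
    [0,0,0],
    [0,0,0],
    [0,0,0],
    [0,0,0],
    [0,0,0],
  ],
  grip=[2,2,2,2,2,2,2,2],
)

```text
time_s: 22.5
tcp_pos: [0.5312, -0.0263, 0.0968]
tool_rot: [1.905, -2.498, -0.0]
force: [-0.8, -0.8, -0.7]
gripper_width: 0.0253
finger_force: 39.5
```

Run:
```python
from m import *
o=np.array([.5305,-.0255]);R=np.array([[.9646,-.2639],[.2639,.9646]])
f=grab('scene'); cv2.imwrite('pics/s6.png',cv2.resize(f['color'][200:350,240:400],(640,600),interpolation=2))
W=cloud(f);L=(W[...,:2]-o)@R.T; z=W[...,2]
hsv=cv2.cvtColor(f['color'],cv2.COLOR_BGR2HSV)
w=(abs(L[...,0])<.03)&(abs(L[...,1])<.045)&(z>.06)&(z<.145)&(hsv[...,1]<60)&(hsv[...,2]>110)
w=cv2.erode(w.astype(np.uint8),np.ones((2,2)))>0
print(w.sum(),np.nanpercentile(np.c_[L[w],z[w]]*1000,[2,25,50,75,98],axis=0).round(1))
for nm,lo,hi in(('viewer',-.11,-.055),('lamp',.052,.11)):
    m=(L[...,1]>lo)&(L[...,1]<hi)&(abs(L[...,0])<.04)&(z>.07); print(nm,np.nanpercentile(np.c_[L[m],z[m]]*1000,[1,50,99],axis=0).round(1))
print(bot.sense()['tcp_pos'],bot.sense()['force'])
```

```text
267 [[  7.8 -20.   71.1]
 [ 12.4 -15.4  80.9]
 [ 13.7 -10.5  91.2]
 [ 14.7   6.9 109.8]
 [ 20.8  19.3 131.7]]
viewer [[ -10.2 -104.2   71.8]
 [  12.9  -78.7  108.9]
 [  21.6  -55.2  562.5]]
lamp [[-13.2  57.7  71.8]
 [ 14.9  79.9 107.9]
 [ 24.5 104.8 119.3]]
[ 0.53119293 -0.02631903  0.09681217] [ 0.27700636 -0.10465199 -0.30865013]
```

View pics/s6.png

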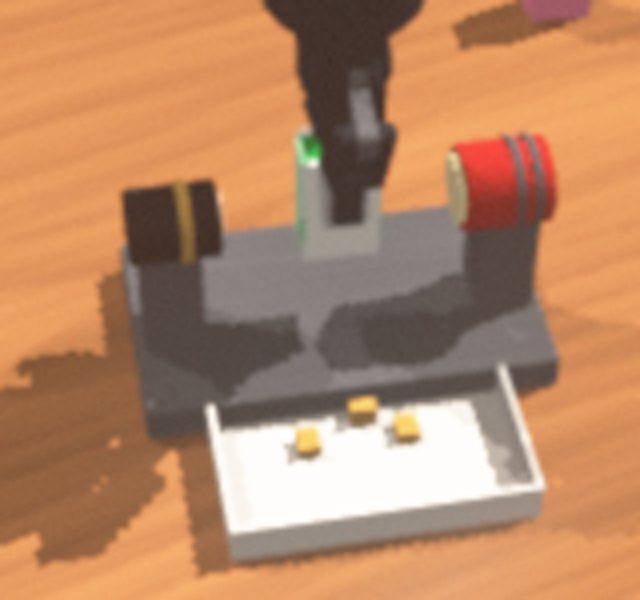

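The cell hangs level between viewer (crop (170,220)) and lamp (500,185), clear of the plate. Its front face measures x ≈ 13.7 mm (nominal 13), y is centred, and it spans z from about 70 to 133 mm, all within tolerance.

```bash
python3 -c "
from rig import bot
print(bot.close_job())"
```

```text
the job is handed in; nothing more can be done
None
```

The job is handed in at about 23 s on the robot's clock, though the call returned no verdict: the three offcuts are in the tray, the scraper stands released on the table, and the green cell is held by its frosted faces, upright and centred in the beam, within tolerance by the last camera measurements.

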